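# Turn the tin's bar-code label to the scanner and book it in

### The job

Book the big steel tin into the bar's stock: with a fingertip against the edge of its lid, roll the tin round on its turntable until the middle of its paper label faces the scanner post on the same stand squarely, and take the finger away. Then, on the key panel, press the small round key and after it the large round key, one at a time, each fully down and let up again. Do not press the square key, and leave the other bar things standing where they are.

Things in the scene. Friction and masses are not known exactly. Their poses are not given: they have to be found in the camera images.
- stand: Fixed grey stand: a plate 215 x 130 mm, 18 mm thick. Its origin is on the counter, straight under the turntable's axis; its +x axis points from the tin's axis towards the scanner post (black box 36 x 60 mm, top 95 mm above the counter, its near face 90 mm from the axis). It stands with different places and yaws.
- tin: Closed steel tin on the stand's turntable. Origin on the turning axis at its underside, 24 mm above the counter; +x points out through the label's middle. Body 104 mm across; dark lid 106 mm across, 26 mm tall, its top 140 mm above the counter; too wide to grasp. It only turns, endlessly either way; friction (0.04 N m, 1 N at the lid's edge) holds it where left. Starts 45 to 180 degrees off, either way.
- lid_centre (a point): Centre of the tin lid's flat top, on the turning axis, 140 mm above the counter.
- label (a point): Middle of the paper bar-code label on the tin's side, 52 mm from the axis, 70 mm above the counter. The label is white, 57 degrees wide and 66 mm tall; a white paper strip 20 mm wide runs from its middle up over the lid's edge and 36 mm in on the lid's top, so its direction also shows from above.
- scanner_window (a point): Centre of the scanner's window, on the post's face towards the tin, 90 mm from the tin's axis and 62 mm above the counter. The label faces it squarely when axis, label and window lie in one line seen from above.
- panel: Fixed grey key panel, 100 mm (its x) by 190 mm (its y), 20 mm thick, origin at its underside's centre. Three white spring keys in black housings stand on it in a row along its y, 55 mm apart, in any order. The housings end 12 mm above the panel; the round keys' tops stand 42 mm and the square key's 38 mm above the counter.
- small_key_top (a point): Centre of the top of the small round key (18 mm in diameter). Presses straight down by 6 mm, about 4 N when fully down, springs back.
- large_key_top (a point): Centre of the top of the large round key (34 mm in diameter). Presses straight down by 6 mm, about 4 N when fully down, springs back.
- square_key_top (a point): Centre of the top of the square key (26 mm wide): not to be pressed.
- small_key (a joint): Travel of the small round key: 0 up, 0.006 m fully down.
- large_key (a joint): Travel of the large round key: 0 up, 0.006 m fully down.
- square_key (a joint): Travel of the square key: 0 up, 0.006 m fully down.
- shot_glass: Bystander: frosted acrylic shot glass, 46 mm wide, 60 mm tall, loose, between stand and panel; origin at its underside's centre.
- copper_mug: Bystander: copper mug, 84 mm wide and a handle, 90 mm tall, loose; origin at its underside's centre.
- reamer: Bystander: green plastic citrus reamer, a dish 96 mm wide with a cone 56 mm tall, loose; origin at its underside's centre.
- jigger: Bystander: steel double-cone jigger, 46 mm wide, 78 mm tall, loose; origin at its underside's centre.
- muddler: Bystander: bamboo muddler, 205 mm long and 34 mm thick, lying loose; origin on the counter under its middle.
- coasters: Bystander: stack of cork coasters, 95 mm square, 30 mm tall, loose; origin at its underside's centre.
- jar: Bystander: amber glass jar, 72 mm wide, 100 mm tall, loose; origin at its underside's centre.

How it is judged:
By the outcome, as a careful person would: the job done as asked, in the order asked, and still so for the second after the job is handed in, with the robot touching nothing.
It also fails if it takes over 72 s, if anything falls off the work surface, if the arm or the gripper's body presses on something with over 40 N, if the wrist force passes 120 N, or if a joint passes its speed limit or range.

### The arm

A 6-joint arm with a two-finger parallel gripper is mounted at the origin on the work surface. World frame = base frame: x ahead of the robot, y to its left, z up, the work surface at z = 0. Lengths are in m, angles in rad, forces in N, time in s.
With the tool pointing down it reaches from about 0.425 to 0.95 m from the base axis. Payload 3.5 kg.
Tool frame: the origin (TCP) lies midway between the tips of the shut fingers; the grasp point (between the pads) lies 19 mm behind it; z points along the fingers, y is the line along which they close (so a half turn about z gives the same grasp; the last joint's range is limited). The gripper opens to 85 mm and grips with 20 to 120 N. Pads are 22 mm wide; open, the fingers measure 114 mm over their backs; the gripper's body (76 mm by 85 mm) begins 54 mm behind the grasp point. The pads swing forward as they close: fully open they stand 13 mm farther back than shut.
Start: joints at [-1.464, 0.286, 1.577, -0, 1.279, -0.15], TCP at [0.171, -0.653, 0.231] pointing down, gripper open.
Joint ranges: [-2.77, 2.77], [-0.9, 2.22], [0.21, 2.48], [-1.53, 4.67], [0.24, 2.81], [-2.84, 2.84]. Speed limits (rad/s): [2.79, 2.79, 3.14, 3.14, 3.14, 3.14].

### API

Orientations are given as a unit quaternion [x, y, z, w].
In Python, from plant import ctrl gives the robot as it stands.
- The arm moves only by the tool arm_command, never from a script. Its argument "steps" is one flat list of numbers, 5 for each row, row after row: the opening in per cent of the stroke, from 0 (shut) to 100 (fully open), then the shift along the tool's x, y, z each as a share of 25 mm, from -1 to 1, then the turn about the tool's z as a share of 0.1 rad, from -1 to 1. In form: [grip, tx, ty, tz, spin, grip, tx, ty, tz, spin, ...]. A call has 1 to 8 rows; each row shifts and turns the commanded pose from where the row before left it, along the tool's axes as they then stand; what a row does not reach is not made up. A row lasts 1/12 s, in which the tool goes at most 41.7 mm and 7.16 degrees, less where a joint would pass 70% of its speed; a pose out of reach is approached as far as the arm can. A call with a number of a shift or a turn outside -1 to 1 is refused whole. A call with a gripper value outside its range is refused whole. The fingers move at their own pace and stop on an object; "squeeze" is the grip in N (left out, the last holds). Time passes only in rows, so rows that do not move let the fingers close. It gives the time, the measured TCP pose, the force, the opening and the grip force at its end, in the units of the state.
- ctrl.get_state(): the state, without advancing time (a new reading comes with each control period).
- ctrl.read_camera(name): name is "scene" or "top" or "wrist"; returns the picture (420x560x3 uint8, red, green, blue); there is no depth.
- ctrl.camera_model(name): a dict with "intrinsics" (3x3 intrinsics, pixels), "D" ([k1, k2, p1, p2, k3] as OpenCV has them; the pictures are not rectified), "rvec" (rotation vector, rad) and "tvec" (3), from world to camera coordinates, as OpenCV has them. Camera axes: x right, y down, z forward; pixel columns grow to the right and rows downward; lengths in m; the calibration is good to about 2 mm. A picture is of the moment at which its call begins: read the wrist's pose just before it. camera_model takes no time and is no camera call; for the wrist camera it gives the pose at the moment of the call.
- ctrl.sign_off(): hands the job in; it is judged then, once.
The state is a dict: "time": time; "qpos": joint angles; "dq": joint speeds; "joint_efforts": joint torques, N m; "eef_pos": TCP position; "tcp_rot": TCP orientation; "contact_force": force on the tool from outside, world axes, zero at the start; "wrist_torque": the same for the moment, N m; "opening": opening from 0.0 (shut) to 1.0 (fully open); "finger_force": force on a finger pad.
Only numpy, scipy, OpenCV 4.12 (cv2) and the standard library are available. Lean on these libraries where they do the work, as an engineer would, in place of code of your own. Each camera call takes 0.05 s, during which the arm holds its last target. There are 200 camera calls.

## Working session

There is one attempt and no reset: what is moved stays moved. The work goes in short steps, Python scripts to look and compute and a tool call to move; the robot and the scene stay as the last step left them, time stands still between calls to the robot, and variables do not carry over. Pictures are saved under pics/ and viewed, at most 10 in all, crops included, and the job is handed in when it is done.

Besides the shell and the picture viewer there is one more tool, called after "Request:" as name(argument=value, ...) on one line, values as JSON. arm_command: Moves the arm, as the interface text tells. Its arguments: {"type":"object","properties":{"steps":{"type":"array","items":{"type":"number"}},"squeeze":{"type":"number"}},"required":["steps"]}

```bash
mkdir -p pics; cat > h.py <<'E'
import numpy as np, cv2
from plant import ctrl
def cam(n):
    m=ctrl.camera_model(n); return {k:np.array(v,float) for k,v in m.items()}
def ray(m,uv,z):
    uv=np.array(uv,float).reshape(-1,1,2)
    p=cv2.undistortPoints(uv,m["intrinsics"],m["D"]).reshape(-1,2)
    R=cv2.Rodrigues(m["rvec"])[0]; c=-R.T@m["tvec"].ravel()
    d=np.c_[p,np.ones(len(p))]@R
    return c+d*((z-c[2])/d[:,2])[:,None]
def shot(n,name):
    im=ctrl.read_camera(n); cv2.imwrite(f"pics/{name}.png",im[:,:,::-1]); return im
E
python3 - <<'E'
from h import *
for n in("top","scene"):
    shot(n,n+"0"); m=cam(n); R=cv2.Rodrigues(m["rvec"])[0]; print(n,-R.T@m["tvec"].ravel(),m["intrinsics"][0,0])
s=ctrl.get_state();print(s["time"],s["tcp_rot"],s["eef_pos"])
E
```

```text
top [ 0.52265119 -0.01057278  1.50464402] 493.46302678349264
scene [ 1.05841575 -0.31139178  1.01889334] 438.144853302242
0.1 [ 9.91767257e-01  1.28049160e-01  2.37580934e-05 -1.05871280e-03] [ 0.17140983 -0.65226663  0.23009528]
```

View pics/top0.png

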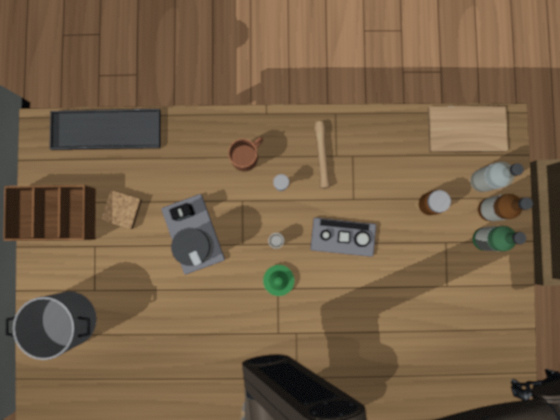

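View pics/scene0.png

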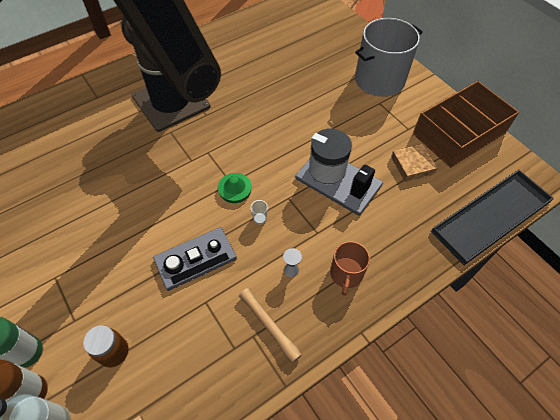

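The top view shows the tin lid near (190,246), the strip near (196,258), the scanner at (181,212), the small key at (326,235), the square key at (344,237) and the large key at (362,239). Next I'll measure these precisely.

```bash
python3 - <<'E'
from h import *
im=cv2.imread("pics/top0.png"); m=cam("top")
g=cv2.cvtColor(im,cv2.COLOR_BGR2GRAY); hsv=cv2.cvtColor(im,cv2.COLOR_BGR2HSV)
def blobs(mask,box,z,name):
    x0,y0,x1,y1=box; M=np.zeros_like(g); M[y0:y1,x0:x1]=mask[y0:y1,x0:x1]
    n,_,st,ce=cv2.connectedComponentsWithStats(M)
    for s,c in zip(st[1:],ce[1:]):
        if s[4]>12: print(name,s,c.round(1),ray(m,c,z)[0].round(4))
w=((g>150)&(hsv[:,:,1]<60)).astype(np.uint8)
blobs(w,(312,218,378,258),.042,"key")
blobs(w,(165,225,215,275),.14,"strip")
blobs((g<28).astype(np.uint8),(165,195,200,225),.095,"post")
blobs(((g<75)).astype(np.uint8),(165,225,215,270),.14,"lid")
big=cv2.resize(im[190:280,155:385],None,fx=3.4,fy=3.4,interpolation=cv2.INTER_CUBIC);cv2.imwrite("pics/c1.png",big)
E
```

```text
key [324 233   4   4  16] [325.5 234.5] [ 0.5454 -0.1519  0.042 ]
key [340 233   8   8  61] [343.6 236.7] [ 0.5384 -0.2054  0.042 ]
key [358 234  10  10  84] [362.3 238.5] [ 0.5323 -0.2612  0.042 ]
strip [190 252  10  13  87] [194.7 258. ] [0.483  0.2198 0.14  ]
post [186 205   8  10  44] [190.  209.3] [0.6212 0.2403 0.095 ]
lid [173 229  41  35 920] [192.8 243.9] [0.522  0.2247 0.14  ]
```

View pics/c1.png

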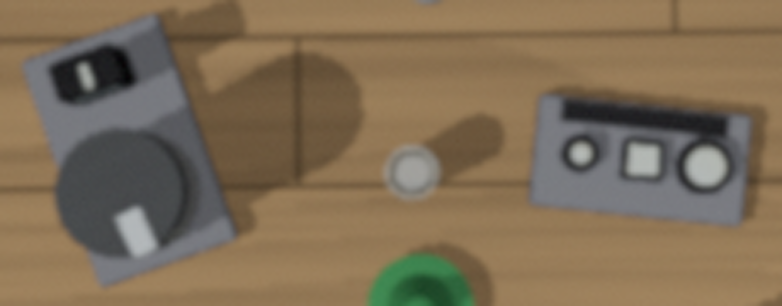

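The crop shows the lid circle centred near (122,193), the strip running from (128,210) to (145,253), and the plate corners at (25,62), (157,15), (235,237), (103,285). The keys, from left to right, are small, square and large.

```bash
python3 - <<'E'
from h import *
m=cam("top"); f=lambda u,v:(155+u/3.4,190+v/3.4)
C=ray(m,[f(122,193)],.14)[0]; P=ray(m,[f(*p) for p in((25,62),(157,15),(235,237),(103,285))],.018)
S=ray(m,[f(128,210),f(145,253)],.14); sc=ray(m,[f(87,75)],.095)[0]
print("lid",C,"R",[np.linalg.norm(ray(m,[f(*p)],.14)[0]-C) for p in((57,193),(187,193),(122,128))])
a=lambda v:np.degrees(np.arctan2(v[1],v[0]))
print(P.round(4)); print("plate",a(P[0]-P[3]),a(P[1]-P[2]),a(P[0]-P[1])-90,"post",a(sc-C),np.linalg.norm((sc-C)[:2]),"strip",a(S[1]-S[0]),a(S[0]-C),a(S[1]-C))
w=cam("wrist");R=cv2.Rodrigues(w["rvec"])[0];print("wrist cam",-R.T@w["tvec"].ravel(),R[2],w["intrinsics"][0])
print(a(np.array([.483,.2198])-C[:2]))
E
```

```text
lid [0.51417964 0.23012532 0.14      ] R [np.float64(0.053028363894690234), np.float64(0.05292887654439078), np.float64(0.05285230544364214)]
[[0.6307 0.338  0.018 ]
 [0.6713 0.2201 0.018 ]
 [0.4735 0.1517 0.018 ]
 [0.4324 0.2688 0.018 ]]
plate 19.23869546520566 19.076101983028778 18.99684244750007 post 20.574210712264104 0.10608756383292135 strip -158.60877528292056 -160.71568276953633 -159.2003846261352
wrist cam [ 0.2442093  -0.63432465  0.37397611] [-0.28391969 -0.07331715 -0.9560409 ] [338.92319576   0.         275.2653996 ]
-161.6774018517676
```

Request:
arm_command(steps=[0,0.96,-0.68,0,0,0,0.96,-0.68,0,0,0,0.96,-0.68,0,0,0,0.96,-0.68,0,0,0,0.96,-0.68,0,0,0,0.96,-0.68,0,0,0,0.96,-0.68,0,0,0,0.96,-0.68,0,0])

```text
time: 0.77
eef_pos: [0.3232, -0.471, 0.2307]
tcp_rot: [0.992, 0.128, -0.0, -0.0]
contact_force: [-0.3, -0.5, -0.7]
opening: -0.001
finger_force: 0.0
```

Request:
arm_command(steps=[0,0.96,-0.68,0,0,0,0.96,-0.68,0,0,0,0.96,-0.68,0,0,0,0.96,-0.68,0,0,0,0.96,-0.68,0,0,0,0.96,-0.68,0,0,0,0.96,-0.68,0,0,0,0.96,-0.68,0,0])

```text
time: 1.43
eef_pos: [0.4743, -0.2907, 0.2308]
tcp_rot: [0.992, 0.128, -0.0, -0.0]
contact_force: [0.2, 0.1, 0.9]
opening: -0.001
finger_force: 0.0
```

Request:
arm_command(steps=[0,0.96,-0.68,0,0,0,0.96,-0.68,0,0,0,0.96,-0.68,0,0,0,0.96,-0.68,0,0,0,0.15,-0.98,0,0,0,0.15,-0.98,0,0,0,0.15,-0.98,0,0,0,0.15,-0.98,0,0])

```text
time: 2.1
eef_pos: [0.5385, -0.1021, 0.2306]
tcp_rot: [0.992, 0.128, -0.001, -0.0]
contact_force: [0.8, -0.1, 0.4]
opening: 0.0
finger_force: 0.0
```

Request:
arm_command(steps=[0,0.15,-0.98,0,0,0,0.15,-0.98,0,0,0,0.15,-0.98,0,0,0,0.15,-0.98,0,0,0,0.15,-0.98,0,0,0,0.15,-0.98,0,0,0,0.15,-0.98,0,0,0,0.15,-0.98,0,0])

```text
time: 2.77
eef_pos: [0.5176, 0.0949, 0.2308]
tcp_rot: [0.992, 0.128, -0.0, -0.0]
contact_force: [0.4, 0.0, -0.7]
opening: 0.0
finger_force: 0.0
```

Request:
arm_command(steps=[0,0.15,-0.98,0,0,0,0.15,-0.98,0,0,0,0.15,-0.98,0,0,0,0.15,-0.98,0,0,0,0.15,-0.98,0,0,0,0.15,-0.98,0,0,0,0.15,-0.98,0,0,0,0,0,0,0])

```text
time: 3.43
eef_pos: [0.4989, 0.2694, 0.2308]
tcp_rot: [0.992, 0.13, -0.0, -0.001]
contact_force: [-0.9, 0.2, 0.5]
opening: 0.001
finger_force: 0.0
```

```bash
cat >> h.py <<'E'
def strip(im,m,C,z=.14):
    g=cv2.cvtColor(im,cv2.COLOR_RGB2GRAY);h=cv2.cvtColor(im,cv2.COLOR_RGB2HSV)
    vs,us=np.nonzero((g>140)&(h[:,:,1]<60)); p=ray(m,np.c_[us,vs],z)[:,:2]-C
    r=np.linalg.norm(p,axis=1); p=p[(r>.014)&(r<.052)]
    if len(p)==0: return None
    c=p.mean(0); return len(p),np.degrees(np.arctan2(c[1],c[0])),np.linalg.norm(c)
E
python3 - <<'E'
from h import *
m=cam("wrist"); im=shot("wrist","w1"); print(strip(im,m,np.array([.514,.2305])), ctrl.get_state()["eef_pos"])
E
```

```text
(1275, np.float64(-157.10180485949874), np.float64(0.03126968576844895)) [0.49926979 0.26774046 0.230715  ]
```

View pics/w1.png

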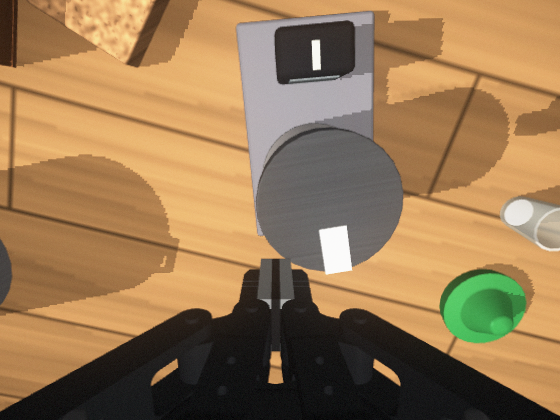

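The wrist view shows the lid ellipse centred near (330,199), spanning x 257–403. The strip runs from (334,228) to (338,273), the post top is near (316,52), and the plate's left edge goes from (238,24) to (258,235).

```bash
cat >> h.py <<'E'
def lid(im,m,C0,z=.14):
    # grey-dark lid-top contour -> circle fit in world plane
    g=cv2.cvtColor(im,cv2.COLOR_RGB2GRAY);h=cv2.cvtColor(im,cv2.COLOR_RGB2HSV)
    vs,us=np.indices(g.shape).reshape(2,-1); p=ray(m,np.c_[us,vs],z)[:,:2]
    near=(np.linalg.norm(p-C0,axis=1)<.065).reshape(g.shape)
    mk=((g>45)&(g<95)&(h[:,:,1]<50)&near).astype(np.uint8)
    mk=cv2.morphologyEx(mk,cv2.MORPH_OPEN,np.ones((3,3),np.uint8))
    c=max(cv2.findContours(mk,cv2.RETR_EXTERNAL,cv2.CHAIN_APPROX_NONE)[0],key=cv2.contourArea)
    q=ray(m,cv2.convexHull(c).reshape(-1,2),z)[:,:2].astype(np.float32)
    return cv2.minEnclosingCircle(q)
E
python3 - <<'E'
from h import *
m=cam("wrist"); im=cv2.imread("pics/w1.png")[:,:,::-1].copy()
q=ray(m,[(257,199),(403,199),(330,128),(330,271),(280,148),(381,148)],.14)[:,:2]
A=np.c_[2*q,np.ones(len(q))]; s=np.linalg.lstsq(A,(q**2).sum(1),rcond=None)[0]; C=s[:2]; print("C",C,"R",(s[2]+C@C)**.5, lid(im,m,C))
a=lambda v:np.degrees(np.arctan2(v[1],v[0]))
S=ray(m,[(334.5,228),(339,272)],.14)[:,:2]; E=ray(m,[(258,235),(238,24),(373,12),(374,100)],.018); T=ray(m,[(316,54)],.095)[0,:2]
print("strip",a(S[1]-S[0]),a(S[1]-C),strip(im,m,C),"edge",a(E[1]-E[0]),a(E[2]-E[3]),a(E[1]-E[2])-90,"post",a(T-C))
print("tip",ray(m,[(275,262)],.2307))
E
```

```text
C [0.51813583 0.23176292] R 0.05267479136671695 ((0.5554139614105225, 0.26450949907302856), 0.02047566883265972)
strip -156.6882090644086 -154.37139473194995 (1190, np.float64(-154.81445875193344), np.float64(0.03421237623518589)) edge 19.139842109365404 20.92980636116564 19.308267341387364 post 19.334742097508745
tip [[0.50592167 0.26861609 0.2307    ]]
```

Request:
arm_command(steps=[0,0.13,-0.8,0,0,0,0.13,-0.8,0,0,0,0,0,0.85,0,0,0,0,0.85,0,0,0,0,0.85,0,0,0,0,0.85,0,0,0,0,0.85,0,0,0,0,0,0])

```text
time: 4.15
eef_pos: [0.4931, 0.3041, 0.1196]
tcp_rot: [0.992, 0.128, -0.005, 0.001]
contact_force: [-0.6, -0.6, -0.2]
opening: -0.001
finger_force: 0.0
```

Request:
arm_command(steps=[0,0,0.05,0,0,0,0,0.05,0,0,0,0,0.05,0,0])

```text
time: 4.4
eef_pos: [0.4985, 0.3029, 0.1272]
tcp_rot: [0.992, 0.128, 0.002, -0.0]
contact_force: [-0.3, 0.4, -0.2]
opening: -0.003
finger_force: 0.0
```

Request:
arm_command(steps=[0,0,0.08,0.1,0,0,0,0.08,0.1,0,0,0,0.0,0,0])

```text
time: 4.65
eef_pos: [0.4984, 0.2988, 0.1203]
tcp_rot: [0.992, 0.128, 0.0, -0.0]
contact_force: [-0.2, 0.2, 0.3]
opening: -0.002
finger_force: 0.0
```

Request:
arm_command(steps=[0,0,0.08,0,0,0,0,0.08,0,0,0,0,0.0,0,0])

```text
time: 4.9
eef_pos: [0.4984, 0.2984, 0.1204]
tcp_rot: [0.992, 0.127, 0.0, -0.004]
contact_force: [-2.1, 11.1, -0.6]
opening: -0.0
finger_force: 5.3
```

Request:
arm_command(steps=[0,-0.21,0.01,0,-0.8,0,-0.21,0.01,0,-0.8,0,-0.21,0.01,0,-0.8,0,-0.21,0.01,0,-0.8,0,-0.21,0.01,0,-0.8,0,-0.21,0.01,0,-0.8])

```text
time: 5.4
eef_pos: [0.4703, 0.2819, 0.1203]
tcp_rot: [0.932, 0.362, -0.0, -0.002]
contact_force: [-3.1, 6.2, 0.8]
opening: -0.001
finger_force: 2.9
```

```bash
python3 - <<'E'
from h import *
C=np.array([.516,.231])
for n in("wrist","top"):
    m=cam(n); im=shot(n,n+"a"); print(n,strip(im,m,C if n=="wrist" else np.array([.5142,.2305])))
s=ctrl.get_state();p=s["eef_pos"][:2]-C;q=s["tcp_rot"];print(np.linalg.norm(p),np.degrees(np.arctan2(p[1],p[0])),"phi",2*np.degrees(np.arctan2(q[1],q[0])),s["contact_force"],s["eef_pos"])
E
```

```text
wrist (1102, np.float64(-118.21916268135605), np.float64(0.022386274906333267))
top (86, np.float64(-128.83554875058687), np.float64(0.03246131728216474))
0.06839594836438133 132.55153193221636 phi 42.29602555610497 [-4.88412781  5.23814719  3.26047937] [0.46974703 0.2813852  0.12025677]
```

Request:
arm_command(steps=[0,-0.21,0.02,0,-0.8,0,-0.21,0.01,0,-0.8,0,-0.21,0.01,0,-0.8,0,-0.21,0.01,0,-0.8,0,-0.21,0.01,0,-0.8,0,-0.21,0.01,0,-0.8,0,-0.21,0.01,0,-0.8,0,-0.21,0.01,0,-0.8])

```text
time: 6.17
eef_pos: [0.4512, 0.244, 0.1202]
tcp_rot: [0.771, 0.637, -0.0, -0.001]
contact_force: [-1.3, 1.5, 0.2]
opening: -0.002
finger_force: 0.6
```

Request:
arm_command(steps=[0,-0.21,0.01,0,-0.8,0,-0.21,0.01,0,-0.8,0,-0.21,0.01,0,-0.8,0,-0.21,0.01,0,-0.8])

```text
time: 6.5
eef_pos: [0.4513, 0.2226, 0.1202]
tcp_rot: [0.66, 0.752, -0.0, 0.0]
contact_force: [0.6, 0.2, -0.1]
opening: -0.003
finger_force: 0.0
```

```bash
cat > c.py <<'E'
from h import *
import sys
C=np.array([.516,.231]); t=sys.argv[1]
for n in("wrist","top"):
    m=cam(n); im=shot(n,n+t); print(n,strip(im,m,C if n=="wrist" else np.array([.5142,.2305])))
s=ctrl.get_state();p=s["eef_pos"][:2]-C;q=s["tcp_rot"];print(np.linalg.norm(p),np.degrees(np.arctan2(p[1],p[0])),"phi",2*np.degrees(np.arctan2(q[1],q[0])),s["contact_force"],s["eef_pos"])
E
python3 c.py b
```

```text
wrist (818, np.float64(-72.77403316605006), np.float64(0.020679298918913))
top (95, np.float64(-83.1746060812656), np.float64(0.030608512590967623))
0.06515190296666781 -172.3905572406813 phi 97.17933958494375 [-0.93819869  0.09669081 -0.20795767] [0.45142184 0.2223726  0.12020296]
```

Request:
arm_command(steps=[0,0,0.1,0,0,0,0,0.1,0,0,0,0,0.0,0,0])

```text
time: 6.85
eef_pos: [0.4518, 0.2232, 0.1201]
tcp_rot: [0.662, 0.75, -0.006, -0.005]
contact_force: [-15.3, -3.6, 12.3]
opening: 0.002
finger_force: 8.2
```

Request:
arm_command(steps=[0,-0.215,0.01,0,-0.8,0,-0.215,0.01,0,-0.8,0,-0.215,0.01,0,-0.8,0,-0.215,0.01,0,-0.8,0,-0.215,0.01,0,-0.8,0,-0.215,0.01,0,-0.8,0,-0.215,0.01,0,-0.8,0,-0.215,0.01,0,-0.8])

```text
time: 7.52
eef_pos: [0.4732, 0.1845, 0.1201]
tcp_rot: [0.39, 0.921, -0.002, -0.002]
contact_force: [-4.4, -2.7, 3.0]
opening: -0.0
finger_force: 3.0
```

```bash
sed -i 's/C=np.array(\[.516,.231\])/C=np.array([.519,.2325])/' c.py; python3 c.py d
```

```text
wrist (1009, np.float64(-40.393738251065486), np.float64(0.021535711342009933))
top (106, np.float64(-40.53859083001515), np.float64(0.033180588312078034))
0.0662437653203469 -132.93179038933698 phi 133.91690009586438 [-5.12672216 -6.60476052  4.69831656] [0.47387957 0.18399863 0.12014582]
```

Request:
arm_command(steps=[0,-0.215,0.03,0,-0.8,0,-0.215,0.02,0,-0.8,0,-0.215,0.02,0,-0.8,0,-0.215,0.02,0,-0.8,0,-0.215,0.02,0,-0.8,0,-0.215,0.02,0,-0.8,0,-0.215,0.02,0,-0.8,0,-0.215,0.02,0,-0.8])

```text
time: 8.28
eef_pos: [0.5137, 0.1677, 0.12]
tcp_rot: [0.081, 0.997, -0.0, -0.0]
contact_force: [-1.3, 0.1, -0.6]
opening: -0.0
finger_force: 0.1
```

```bash
python3 c.py e
```

```text
wrist (1199, np.float64(-4.077626889522661), np.float64(0.022861207386274392))
top (37, np.float64(-5.899400312826107), np.float64(0.04523979983718016))
0.06497456394335809 -94.03943987352447 phi 170.46165696516553 [ 0.09864432 -1.09350145 -0.23213962] [0.51442299 0.16768685 0.12019876]
```

View pics/wriste.png

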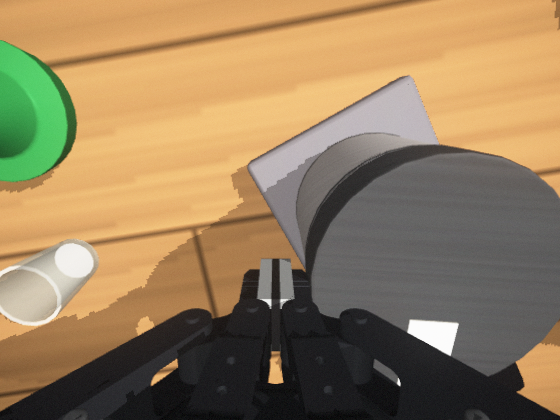

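The wrist view shows the strip partly behind the gripper. Its inner edge runs from (410,320) to (458,324), and its right side goes down from (458,324) to (450,357).

```bash
python3 - <<'E'
from h import *
m=cam("wrist"); P=ray(m,[(410,320),(458,324),(450,357)],.14)[:,:2]
a=lambda v:np.degrees(np.arctan2(v[1],v[0]))
print(a(P[1]-P[0])+90,a(P[1]-P[0])-90,a(P[2]-P[1]),np.linalg.norm(P[1]-P[0]),(P[0]+P[1])/2)
E
```

```text
165.53122739739624 -14.468772602603764 -12.707052513434135 0.02033273034093907 [0.53703719 0.23103405]
```

Request:
arm_command(steps=[0,0,0,0,-1,0,0,0.1,0,0,0,0,0.1,0,0,0,0,0,0,0])

```text
time: 8.72
eef_pos: [0.5136, 0.1685, 0.1202]
tcp_rot: [0.033, 0.999, -0.006, -0.001]
contact_force: [-2.7, -16.2, 3.0]
opening: -0.002
finger_force: 8.3
```

Request:
arm_command(steps=[0,-0.215,0.02,0,-0.8,0,-0.215,0.02,0,-0.8,0,-0.215,0.02,0,-0.8,0,-0.215,0.02,0,-0.8,0,-0.215,0.02,0,-0.8,0,-0.215,0.02,0,-0.8,0,0,0,0,0])

```text
time: 9.3
eef_pos: [0.5482, 0.1759, 0.1203]
tcp_rot: [-0.206, 0.978, -0.005, 0.002]
contact_force: [6.6, -13.4, -2.5]
opening: -0.002
finger_force: 7.6
```

```bash
python3 c.py f; python3 - <<'E'
import cv2
im=cv2.imread("pics/wristf.png"); t=cv2.imread("pics/topf.png")[185:285,150:250]
cv2.imwrite("pics/c2.png",cv2.hconcat([cv2.resize(t,(420,420),interpolation=cv2.INTER_CUBIC),im[:,180:]]))
E
```

```text
wrist (877, np.float64(29.266076326458194), np.float64(0.023272557994342472))
top None
0.06372287974064395 -62.81641501067451 phi 203.6392930648265 [  7.76992193 -13.74795676  -2.25521173] [0.54811136 0.17581548 0.12030594]
```

View pics/c2.png

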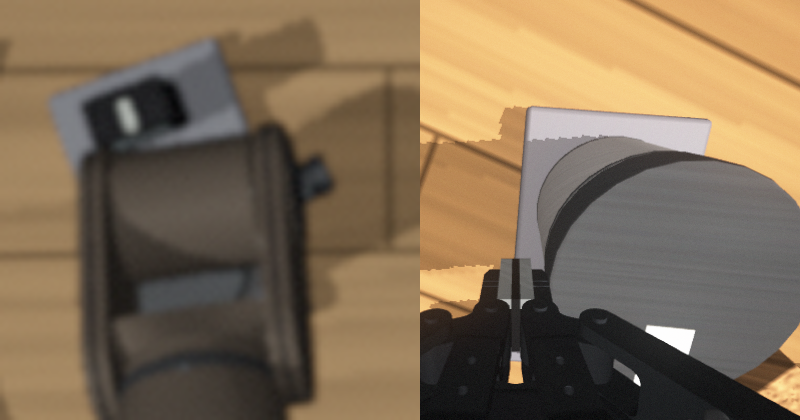

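The arm hides the tin in the top view. In the wrist image the strip's inner edge runs from (409,325) to (455,331), with its right side going down to (444,355).

```bash
python3 - <<'E'
from h import *
m=cam("wrist"); P=ray(m,[(409,325),(455,331),(444,355)],.14)[:,:2]
a=lambda v:np.degrees(np.arctan2(v[1],v[0]))
print(a(P[1]-P[0])-90,a(P[2]-P[1]),np.linalg.norm(P[1]-P[0]))
E
```

```text
16.07737559605367 10.419062974445007 0.019627754534328416
```

Request:
arm_command(steps=[0,0,-0.8,0,0,0,-0.3,-0.4,-0.5,0,0,-0.5,0,-1,0,0,-0.5,0,-1,0,0,-0.5,0,-1,0,0,-0.5,0,-1,0,0,0,0,0,0,0,0,0,0,0])

```text
time: 10.07
eef_pos: [0.611, 0.1765, 0.2347]
tcp_rot: [-0.205, 0.979, -0.0, 0.002]
contact_force: [0.6, -0.1, -0.9]
opening: -0.005
finger_force: 0.0
```

```bash
python3 c.py g
```

```text
wrist (1564, np.float64(21.31711663068813), np.float64(0.03361411484923959))
top (41, np.float64(21.666484537177876), np.float64(0.04436723925812565))
0.10612329820048579 -32.19117525859207 phi 203.69100229830036 [-0.17310884 -0.11394616 -1.09645827] [0.60880952 0.17596324 0.23109303]
```

View pics/wristg.png

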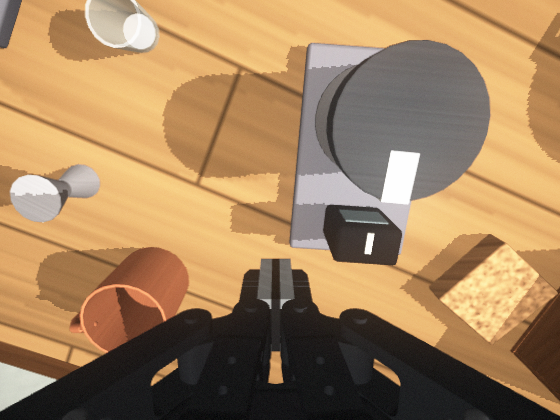

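This view is clear. The strip's left edge runs from (392,150) to (382,202) and its right edge from (420,153) to (411,204). The post-top mark is at (369,243), the lid rim spans x 333–489, y 40–200, and the plate's left edge goes from (309,44) to (291,246).

```bash
python3 - <<'E'
from h import *
m=cam("wrist"); im=cv2.imread("pics/wristg.png"); g=cv2.cvtColor(im,cv2.COLOR_BGR2GRAY)
a=lambda v:np.degrees(np.arctan2(v[1],v[0]))
def big(x0,y0,x1,y1,t=170):
    M=np.zeros_like(g);M[y0:y1,x0:x1]=g[y0:y1,x0:x1]>t
    return max(cv2.findContours(M,cv2.RETR_EXTERNAL,cv2.CHAIN_APPROX_NONE)[0],key=cv2.contourArea).reshape(-1,2)
for box,z in(((375,140,430,210),.14),((355,228,382,258),.095)):
    c=ray(m,big(*box),z)[:,:2].astype(np.float32); r=cv2.minAreaRect(c*1000); B=cv2.boxPoints(r)
    print("rect",r[0],r[1],[a(B[i+1]-B[i]).round(1) for i in range(2)])
q=ray(m,[(333,120),(489,116),(418,40),(360,67),(478,78),(475,165),(354,170)],.14)[:,:2]
A=np.c_[2*q,np.ones(len(q))]; s=np.linalg.lstsq(A,(q**2).sum(1),rcond=None)[0]; C=s[:2]; print("C",C,(s[2]+C@C)**.5)
E=ray(m,[(309,44),(291,246)],.018); print("edge",a(E[1]-E[0]))
c=big(375,140,430,210); p=ray(m,c,.14)[:,:2]; print("strip from C",a(p.mean(0)-C)); T=ray(m,[(369,243)],.095)[0,:2]; print("post",a(T-C),np.linalg.norm(T-C))
E
```

```text
rect (548.1817016601562, 247.75442504882812) (42.10783386230469, 39.42596435546875) [np.float32(-66.3), np.float32(23.7)]
rect (611.9564819335938, 267.3215026855469) (20.13968276977539, 6.118230819702148) [np.float32(-70.3), np.float32(19.7)]
C [0.51373997 0.23289739] 0.05072727176745683
edge 19.835685102126096
strip from C 22.07544203181649
post 19.299572429633383 0.103632946884688
```

```bash
python3 - <<'E'
from h import *
m=cam("wrist"); im=cv2.imread("pics/wristg.png"); g=cv2.cvtColor(im,cv2.COLOR_BGR2GRAY)
a=lambda v:np.degrees(np.arctan2(v[1],v[0]))
M=np.zeros_like(g);M[140:215,370:435]=g[140:215,370:435]>225
c=max(cv2.findContours(M,cv2.RETR_EXTERNAL,cv2.CHAIN_APPROX_NONE)[0],key=cv2.contourArea).reshape(-1,2)
p=(ray(m,c,.14)[:,:2]*1000).astype(np.float32); r=cv2.minAreaRect(p);B=cv2.boxPoints(r);print(r,[a(B[i+1]-B[i]).round(1) for i in range(2)],cv2.minAreaRect(c))
P=ray(m,[(392,150),(382,202),(420,153),(411,204)],.14)[:,:2];print(a(P[1]-P[0]),a(P[3]-P[2]),a(P[2]-P[0]),a(P[3]-P[1]))
E
```

```text
((548.08642578125, 243.59957885742188), (36.598297119140625, 20.110942840576172), 18.354578018188477) [np.float32(-71.6), np.float32(18.4)] ((399.8653869628906, 177.17308044433594), (28.829071044921875, 54.520286560058594), 11.309932708740234)
18.553724151761994 20.899412833551295 107.5343931925041 109.63505490850106
```

Seen from above, the label's direction (18.4–20°) agrees with the stand's yaw (19.2–19.8°), so the label faces the scanner. Now to the keys.

Request:
arm_command(steps=[0,0,0,0,0.97,0,0,0,0,0.97,0,0,0,0,0.97,0,0.31,-0.97,0,0,0,0.31,-0.97,0,0,0,0.31,-0.97,0,0,0,0.31,-0.97,0,0,0,0.31,-0.97,0,0])

```text
time: 10.83
eef_pos: [0.5844, 0.0499, 0.23]
tcp_rot: [-0.061, 0.998, 0.0, -0.002]
contact_force: [0.3, 0.6, 0.2]
opening: -0.002
finger_force: 0.0
```

Request:
arm_command(steps=[0,0.31,-0.97,0,0,0,0.31,-0.97,0,0,0,0.31,-0.97,0,0,0,0.31,-0.97,0,0,0,0.31,-0.97,0,0,0,0.31,-0.97,0,0,0,0.31,-0.97,0,0,0,0.31,-0.97,0,0])

```text
time: 11.5
eef_pos: [0.5471, -0.1499, 0.2301]
tcp_rot: [-0.061, 0.998, 0.001, -0.002]
contact_force: [0.7, 1.1, 0.4]
opening: 0.003
finger_force: 0.0
```

Request:
arm_command(steps=[0,0,0,0,0,0,0,0,0,0])

```text
time: 11.67
eef_pos: [0.5475, -0.1499, 0.2305]
tcp_rot: [-0.06, 0.998, 0.001, -0.002]
contact_force: [-0.2, 0.5, -0.1]
opening: -0.003
finger_force: 0.0
```

```bash
python3 c.py k; python3 - <<'E'
from h import *
m=cam("wrist"); im=cv2.imread("pics/wristk.png"); g=cv2.cvtColor(im,cv2.COLOR_BGR2GRAY);h=cv2.cvtColor(im,cv2.COLOR_BGR2HSV)
n,_,st,ce=cv2.connectedComponentsWithStats(((g>170)&(h[:,:,1]<40)).astype(np.uint8))
for s,c in zip(st[1:],ce[1:]):
    if s[4]>100: print(s,c.round(),ray(m,c,.042)[0].round(4))
E
```

```text
wrist None
top (90, np.float64(23.663680698781032), np.float64(0.0354359937079948))
0.3822289114941208 -85.62406770062266 phi 187.0785621689011 [-0.70643926  0.71437027 -0.56474872] [ 0.54816414 -0.14861467  0.23113339]
[147 144  35  33 917] [164. 160.] [ 0.5356 -0.2608  0.042 ]
[206 158  29  30 648] [220. 172.] [ 0.5413 -0.2056  0.042 ]
[394 168  60  48 843] [415. 185.] [ 0.5302 -0.0107  0.042 ]
[265 178  17  17 224] [273. 186.] [ 0.5484 -0.1514  0.042 ]
[374 360  17  12 109] [380. 366.] [0.7495 0.0013 0.042 ]
```

View pics/wristk.png

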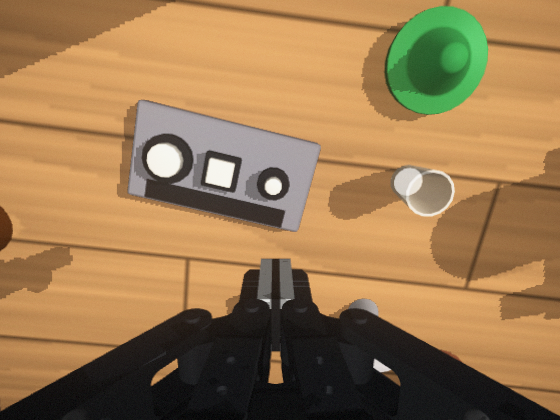

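The wrist view shows the large key at (164,160), the square key at (220,172) and the small key at (273,186). The gripper is above the small key. I'll cross-check the tin once in the now unobstructed top view.

```bash
python3 - <<'E'
from h import *
m=cam("top"); im=cv2.imread("pics/topk.png"); g=cv2.cvtColor(im,cv2.COLOR_BGR2GRAY)
a=lambda v:np.degrees(np.arctan2(v[1],v[0]))
def cen(x0,y0,x1,y1,t):
    w=np.clip(g[y0:y1,x0:x1].astype(float)-t,0,None);v,u=np.indices(w.shape);return x0+(u*w).sum()/w.sum(),y0+(v*w).sum()/w.sum()
sub=g[222:245,170:205];print(sub.max(0),sub.max(1))
S=cen(172,222,200,246,120);T=cen(172,204,190,219,90);print(S,T)
Sw=ray(m,[S],.14)[0];Tw=ray(m,[T],.095)[0]
for C in([.5142,.2301],[.5142,.2315]): C=np.array(C);print(a(Sw[:2]-C),np.linalg.norm(Sw[:2]-C),a(Tw[:2]-C))
print("S->T",a(Tw-Sw))
cv2.imwrite("pics/c3.png",cv2.resize(im[190:280,145:235],None,fx=6,fy=6,interpolation=cv2.INTER_CUBIC))
E
```

```text
[129 128 128 128 128 129 128 129 130 134 152 175 185 188 189 189 189 189
 188 182 163 128 127 128 128 128 128 128 128 129 127 126 126 122 117] [128 130 129 128 135 154 176 186 189 189 188 189 189 189 188 189 189 188
 180 155 124 122 109]
(np.float64(184.65545442553753), np.float64(232.47711383722464)) (np.float64(178.90354223433243), np.float64(210.3776566757493))
23.450388084641787 0.043215320052248304 22.02653445676372
21.72582836767585 0.04267751396708131 21.361824587153166
S->T 21.137313996892992
```

View pics/c3.png

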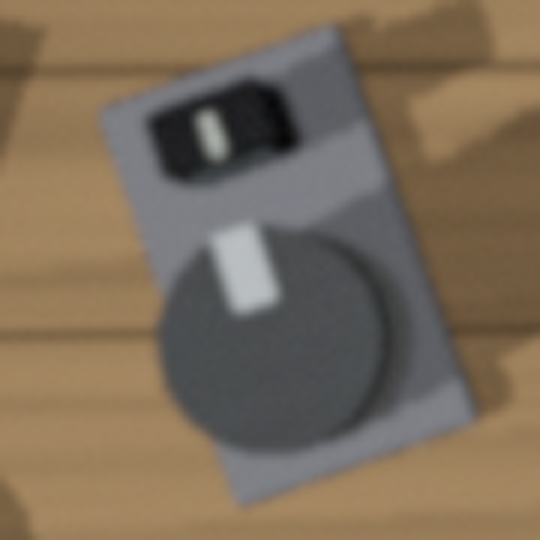

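The crop shows the strip tilted 18.3° in the image and the plate edges at 18.7–19.1°. The strip's bearing from the lid centre (273,338) is 19.7°, so it is square within about 1°. Now the small key.

Request:
arm_command(steps=[0,0.0,-0.05,1,0,0,0,0,1,0,0,0,0,1,0,0,0,0,1,0,0,0,0,1,0,0,0,0,1,0,0,0,0,1,0,0,0,0,0,0])

```text
time: 12.43
eef_pos: [0.5449, -0.1474, 0.0515]
tcp_rot: [-0.063, 0.998, 0.003, -0.005]
contact_force: [-1.0, 0.7, 0.8]
opening: -0.001
finger_force: 0.0
```

Request:
arm_command(steps=[0,0,0,0.3,0,0,0,0,0.2,0,0,0,0,0.15,0,0,0,0,0,0,0,0,0,0,0])

```text
time: 12.85
eef_pos: [0.5499, -0.151, 0.0424]
tcp_rot: [-0.062, 0.998, -0.0, 0.001]
contact_force: [0.3, -0.0, -0.5]
opening: -0.001
finger_force: 0.0
```

Request:
arm_command(steps=[0,0,0,0.1,0,0,0,0,0.1,0,0,0,0,0,0,0,0,0,0,0])

```text
time: 13.18
eef_pos: [0.5501, -0.1512, 0.0373]
tcp_rot: [-0.062, 0.998, -0.0, 0.001]
contact_force: [1.6, 0.3, 4.2]
opening: 0.004
finger_force: 1.6
```

Request:
arm_command(steps=[0,0,0,0.08,0,0,0,0,0,0,0,0,0,0,0])

```text
time: 13.43
eef_pos: [0.5501, -0.1512, 0.036]
tcp_rot: [-0.062, 0.998, -0.0, 0.001]
contact_force: [-0.5, 1.7, 9.0]
opening: -0.001
finger_force: 4.3
```

Request:
arm_command(steps=[0,0,0,-0.5,0,0,0,0,-1,0,0,0,0,-1,0,0,0.22,-0.86,0,0,0,0.22,-0.86,0,0,0,0.22,-0.86,0,0,0,0.22,-0.86,0,0,0,0.22,-0.86,0,0])

```text
time: 14.1
eef_pos: [0.5342, -0.2614, 0.0966]
tcp_rot: [-0.062, 0.998, 0.0, -0.001]
contact_force: [0.3, -0.2, -0.2]
opening: 0.002
finger_force: 0.0
```

Request:
arm_command(steps=[0,0,0,0,0,0,0,0,0,0,0,0,0,0.7,0,0,0,0,0.7,0,0,0,0,0.7,0,0,0,0,0,0])

```text
time: 14.6
eef_pos: [0.5329, -0.2581, 0.0406]
tcp_rot: [-0.063, 0.998, 0.002, -0.003]
contact_force: [-2.2, 0.5, 0.9]
opening: -0.002
finger_force: 0.8
```

Request:
arm_command(steps=[0,0,0,0.1,0,0,0,0,0.1,0,0,0,0,0,0,0,0,0,0,0])

```text
time: 14.93
eef_pos: [0.5357, -0.2607, 0.0404]
tcp_rot: [-0.062, 0.998, -0.0, 0.001]
contact_force: [0.4, 1.0, 1.2]
opening: 0.001
finger_force: 0.9
```

Request:
arm_command(steps=[0,0,0,0.1,0,0,0,0,0.1,0,0,0,0,0,0,0,0,0,0,0])

```text
time: 15.27
eef_pos: [0.536, -0.2612, 0.036]
tcp_rot: [-0.062, 0.998, -0.0, 0.001]
contact_force: [-2.2, 3.0, 8.4]
opening: 0.004
finger_force: 3.9
```

Request:
arm_command(steps=[0,0,0,0.04,0,0,0,0,0,0,0,0,0,0,0])

```text
time: 15.52
eef_pos: [0.5361, -0.2612, 0.0359]
tcp_rot: [-0.062, 0.998, -0.0, 0.001]
contact_force: [-3.0, 3.5, 12.1]
opening: 0.002
finger_force: 6.1
```

The key bottomed out. Now I'll raise clear and check once more.

Request:
arm_command(steps=[0,0,0,-0.5,0,0,0,0,-1,0,0,0,0,-1,0,0,0,0,-1,0,0,0,0,-1,0,0,0,0,-1,0,0,0,0,0,0,0,0,0,0,0])

```text
time: 16.18
eef_pos: [0.5361, -0.2617, 0.1729]
tcp_rot: [-0.062, 0.998, -0.002, 0.002]
contact_force: [0.4, -0.4, -0.2]
opening: -0.003
finger_force: 0.0
```

```bash
python3 c.py z; python3 - <<'E'
from h import *
a=cv2.imread("pics/topk.png")[185:285,150:300].astype(int);b=cv2.imread("pics/topz.png")[185:285,150:300].astype(int)
print("changed px near tin/glass/reamer",(abs(a-b).max(2)>30)[:, :140].sum()); print(ctrl.sign_off())
E
```

```text
wrist None
top (89, np.float64(23.84704817910858), np.float64(0.035519287092537884))
0.49324930208028045 -88.20827439594461 phi 187.10969820550716 [ 0.54450187  0.5648358  -1.15098932] [ 0.53442214 -0.26050815  0.16949348]
changed px near tin/glass/reamer 0
the job is handed in; nothing more can be done
None
```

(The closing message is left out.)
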